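# Let a ratchet carousel back to its home stop

### The arm

A 6-joint arm with a two-finger parallel gripper is mounted at the origin on a cart in front of the work surface, level with it; the furniture and walls round the work are solid. World frame = base frame: x ahead of the robot, y to its left, z up, the work surface at z = 0. Lengths are in mm, angles in rad, forces in N, time in s.
With the tool pointing down it reaches from about 400 to 925 mm from the base axis. Payload 12.5 kg.
Tool frame: the origin (TCP) lies midway between the tips of the shut fingers; the grasp point (between the pads) lies 19 mm behind it; z points along the fingers, y is the line along which they close (so a half turn about z gives the same grasp; the last joint's range is limited). The gripper opens to 95 mm and grips with 3 to 60 N. Pads are 20 mm wide; open, the fingers measure 119 mm over their backs; the gripper's body (75 mm by 180 mm) begins 59 mm behind the grasp point.
Start: joints at [1.092, 0.491, 1.559, -0, 1.092, -0.106], TCP at [227.625, 582.094, 214.661] pointing down, gripper open.
Joint ranges: [-3.1, 3.1], [-0.84, 2.19], [0.05, 2.79], [-1.13, 4.28], [0.06, 2.93], [-2.69, 2.69]. Speed limits (rad/s): [2.22, 2.22, 2.79, 3.14, 3.14, 3.14].

### API

Orientations are given as [roll, pitch, yaw] about the fixed x, y, z axes, in that order (R = Rz(yaw) Ry(pitch) Rx(roll)).
In Python, from cell import state, viewer, env, models gives the robot as it stands. The module is installed in compiled form; this text tells all that it offers.
- The arm moves only by the tool arm_command, never from a script. Its argument "rows" is a list of rows, each a list of 2 entries, a list of its own where there are three numbers: the shift along the tool's x, y, z normalised to -1 to 1, where 1 is 0.25 m, then the turn about the tool's z normalised to -1 to 1, where 1 is pi rad. A call has exactly 5 rows; each row shifts and turns the commanded pose from where the row before left it, along the tool's axes as they then stand; what a row does not reach is not made up. A row lasts 1/10 s, in which the tool goes at most 50 mm and 8.59 degrees, less where a joint would pass 70% of its speed; a pose out of reach is approached as far as the arm can. A call with a number of a shift or a turn outside -1 to 1 is refused whole. A call with a gripper value outside its range is refused whole. "claw" is the opening, from 0 (shut) to 1 (fully open), set as the call begins (left out, the last holds). The fingers move at their own pace and stop on an object; the grip force is fixed at half the most. Time passes only in rows, so rows that do not move let the fingers close, or fill a call up. It gives the time, the measured TCP pose, the force, the opening and the grip force at its end, in the units of the state.
- state(): the state, without advancing time (a new reading comes with each control period).
- viewer.read_camera(name): name is "scene" or "top" or "wrist"; returns (picture, depth): 420x560x3 uint8, red, green, blue; 420x560 float32, mm along the optical axis (not along the pixel's ray), 0 where there is no reading.
- viewer.get_calibration(name): a dict with "camera_matrix" (3x3 intrinsics, pixels), "world_to_cam" (4x4, takes a point from world to camera coordinates). Camera axes: x right, y up, looking along -z (the intrinsics and any distortion apply to the point x, -y, -z); pixel columns grow to the right and rows downward; lengths in mm; the calibration is good to about 2 mm. The wrist camera is an equidistant fisheye: a pixel r from the principal point sees the ray r / f radians off the axis. A picture is of the moment at which its call begins: read the wrist's pose just before it. get_calibration takes no time and is no camera call; for the wrist camera it gives the pose at the moment of the call.
- env.job_done(): hands the job in; it is judged then, once.
Trained networks look in the newest picture that a camera, given by its name, has taken for a name from the list of things; names that differ only in an ending like _2 or _b are one class to them, and where a whole thing is asked for, a point or a joint stands for the part that bears it (a point fixed in the world has none). Each returns a list of dicts, best first, with "confidence" (0 to 1); they miss things now and then, are a little off and sometimes report something else, mostly with a low value. They report only what shows in the picture. A call takes as long as a camera call.
- models.search_frame(camera, label): "position" ([x, y, z] in mm, in world coordinates, good to about 4 mm: the middle of the surface that is visible of it).
- models.mark_of(camera, label): "position" ([x, y, z] in mm, in world coordinates, good to about 4 mm: a listed point, or the origin of a listed thing).
The state is a dict: "t": time; "joints": joint angles; "qvel": joint speeds; "tau": joint torques, N m; "eef_pos": TCP position; "tcp_rot": TCP orientation; "ft_force": force on the tool from outside, world axes, zero at the start; "moment": the same for the moment, N m; "opening": opening from 0.0 (shut) to 1.0 (fully open); "grip_force": force on a finger pad.
Only numpy, scipy, OpenCV 4.12 (cv2) and the standard library are available. Lean on these libraries where they do the work, as an engineer would, in place of code of your own. Each camera call takes 0.05 s, during which the arm holds its last target. There are 200 camera calls.

### The job

The cuvette carousel has been indexed forward and its ratchet pawl keeps it from turning back. Throw the pawl's lever right over to its far side, so that the pawl is lifted off the teeth and stays clear, then turn the wheel backward (anticlockwise seen from above) by its T-handle until it is fully home against its stop. Leave the pawl thrown back and let go.

Things in the scene. Friction and masses are not known exactly. Their poses are not given: they have to be found in the camera images.
- pawl_lever (a point): Centre of the black grip (12 mm wide along own y) of the pawl's lever, 114 mm beside the wheel's axis. Pawl down: own z is up, grip 89 mm above the worktop; its hinge, parallel to own y, lies 42 mm along own +x and 35 mm below. Axes turn with the lever. Lifting swings the grip on a 55 mm arc up, over the top and down the +x side. Posts beside it, toward the wheel, are 63 mm high.
- pawl (a joint): Lift angle of the pawl, rad: 0 fully down, up to 0.35 while it lies on the teeth, 1.9 thrown right over against its limit. Left below about 0.9 it falls back onto the teeth by its weight, near 1.05 it may balance, past 1.2 it falls over to 1.9 and stays. While down it lets the wheel turn back no more than one tooth (20 degrees).
- wheel_handle (a point): Centre of the black T-handle bar on the axis of the dark steel wheel with bright saw teeth (152 mm across, with four clear cuvettes). Bar 64 mm long (own x), 14 mm thick (own y), 32 mm high, from 74 to 106 mm above the worktop; own z is up, the axes turn with the wheel. The cuvettes (clear upper halves) reach 67 mm above the worktop, 44 mm from the axis: keep fingertips above 69 mm.
- wheel (a joint): How far the wheel stands forward of home, rad: 0 at the home stop, growing clockwise seen from above, so turning back is anticlockwise. Starts at 0.8 to 1.3 and stays where it is left; needs about 0.06 N m with the pawl clear. At home a steel lug on the wheel's rim meets an upright pin on the base, on the side facing the robot.

How it is judged (in metres and radians):
On the way, in this order (a step that is already met when the one before it is completed fails the run):
1. the pawl is thrown over, clear of the teeth, while the wheel is still forward of home (value of joint pawl above 1.2 rad and value of joint wheel above 0.3 rad), for 0.2 s.
2. the wheel is turned back to home with the pawl clear (value of joint pawl above 1.2 rad and value of joint wheel below 0.15 rad), for 0.2 s.
At the end, for the whole second after the job is handed in: The wheel stands within 0.15 rad (8.6 degrees) of its home stop and at rest, and the pawl is left thrown over (more than 1.2 rad up) (all of step 2 and velocity of joint wheel between -0.05 and 0.05 rad/s); the robot touches nothing.
It also fails if it takes over 40 s, if anything falls off the work surface, if the arm or the gripper's body presses on something with over 40 N, if the wrist force passes 120 N, or if a joint passes its speed limit or range.

## Working session

There is one attempt and no reset: what is moved stays moved. The work goes in short steps, Python scripts to look and compute and a tool call to move; the robot and the scene stay as the last step left them, time stands still between calls to the robot, and variables do not carry over. Pictures are saved under pics/ and viewed, at most 10 in all, crops included, and the job is handed in when it is done.

Besides the shell and the picture viewer there is one more tool, called after "Call:" in YAML: its name, and indented under it one key for each argument. arm_command: Moves the arm, as the interface text tells. Scaled input: -1 to 1 covers 0.25 m each way for a shift and pi rad each way for a turn. Its arguments: {"type":"object","properties":{"rows":{"type":"array","items":{"type":"array"}},"claw":{"type":"number"}},"required":["rows"]}

```bash
mkdir -p pics; python3 - <<'E'
from cell import state, viewer, env, models
import cv2,numpy as np
s=state();print({k:np.round(v,3).tolist() for k,v in s.items()})
ims=[]
for c in ["scene","top"]:
    im,d=viewer.read_camera(c); ims.append(im)
    for l in ["pawl_lever","wheel_handle"]:
        for f in (models.mark_of,models.search_frame):
            print(c,l,f.__name__,[(np.round(r["position"],0).tolist(),round(r["confidence"],2)) for r in f(c,l)][:3])
    cal=viewer.get_calibration(c);print(c,np.round(cal["camera_matrix"],1).tolist(),np.round(cal["world_to_cam"],3).tolist())
cv2.imwrite("pics/a.png",ims[0][:,:,::-1]);cv2.imwrite("pics/b.png",ims[1][:,:,::-1])
E
```

```text
{'t': 0.0, 'joints': [1.092, 0.492, 1.559, -0.0, 1.092, -0.106], 'qvel': [0.001, -0.002, 0.001, 0.001, 0.0, -0.001], 'tau': [0.001, -61.266, -25.818, 0.069, 0.048, -0.0], 'eef_pos': [227.509, 581.873, 214.068], 'tcp_rot': [-3.141, -0.0, 2.769], 'ft_force': [0.835, -0.697, 0.639], 'moment': [-0.027, 0.016, -0.007], 'grip_force': 0.0, 'opening': 1.001}
scene pawl_lever call [([492.0, 112.0, 103.0], 0.6)]
scene pawl_lever call [([496.0, 111.0, 62.0], 0.66)]
scene wheel_handle call [([485.0, 227.0, 90.0], 0.89)]
scene wheel_handle call [([475.0, 221.0, 36.0], 0.84)]
scene [[388.0, 0.0, 278.8], [0.0, 388.0, 206.4], [0.0, 0.0, 1.0]] [[0.867, -0.498, 0.001, -399.708], [0.284, 0.497, 0.82, -307.044], [-0.408, -0.711, 0.573, -566.194], [0.0, 0.0, 0.0, 1.0]]
top pawl_lever call [([497.0, 108.0, 97.0], 0.74)]
top pawl_lever call [([509.0, 120.0, 59.0], 0.66)]
top wheel_handle call [([485.0, 225.0, 91.0], 0.77)]
top wheel_handle call [([482.0, 228.0, 38.0], 0.94)]
top [[541.1, 0.0, 279.2], [0.0, 541.1, 208.3], [0.0, 0.0, 1.0]] [[0.01, -0.999, 0.032, 126.583], [0.997, 0.012, 0.075, -535.205], [-0.075, 0.031, 0.997, -917.856], [0.0, 0.0, 0.0, 1.0]]
```

```bash
python3 - <<'E'
import cv2,numpy as np
from cell import viewer
def px(c,p):
    cal=viewer.get_calibration(c);q=cal["world_to_cam"]@np.r_[p,1];q=np.array([q[0],-q[1],-q[2]]);u=cal["camera_matrix"]@q;return u[:2]/u[2]
for c,f in(("scene","a"),("top","b")):
    print(c,[np.round(px(c,p)) for p in([485,226,106],[495,110,89])])
im=cv2.imread("pics/b.png");u=px("top",[490,170,60]).astype(int);x0,y0=max(u[0]-100,0),max(u[1]-75,0)
cv2.imwrite("pics/b2.png",cv2.resize(im[y0:y0+150,x0:x0+200],None,fx=4,fy=4,interpolation=3));print("top crop",x0,y0)
im=cv2.imread("pics/a.png");u=px("scene",[490,170,60]).astype(int);x0,y0=max(u[0]-100,0),max(u[1]-75,0)
cv2.imwrite("pics/a2.png",cv2.resize(im[y0:y0+150,x0:x0+200],None,fx=4,fy=4,interpolation=3));print("scene crop",x0,y0)
E
```

```text
scene [array([238., 193.]), array([267., 225.])]
top [array([221., 235.]), array([294., 229.])]
top crop 156 157
scene crop 151 146
```

View pics/b2.png

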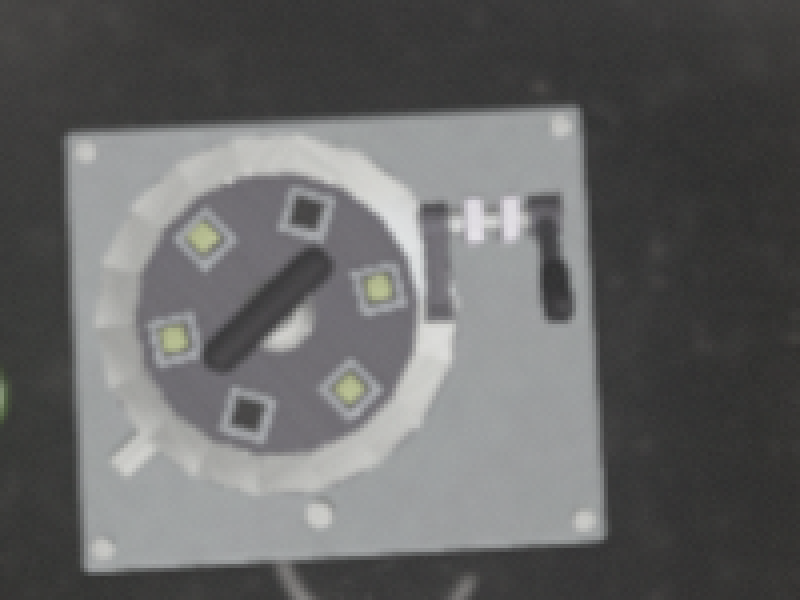

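View pics/a2.png

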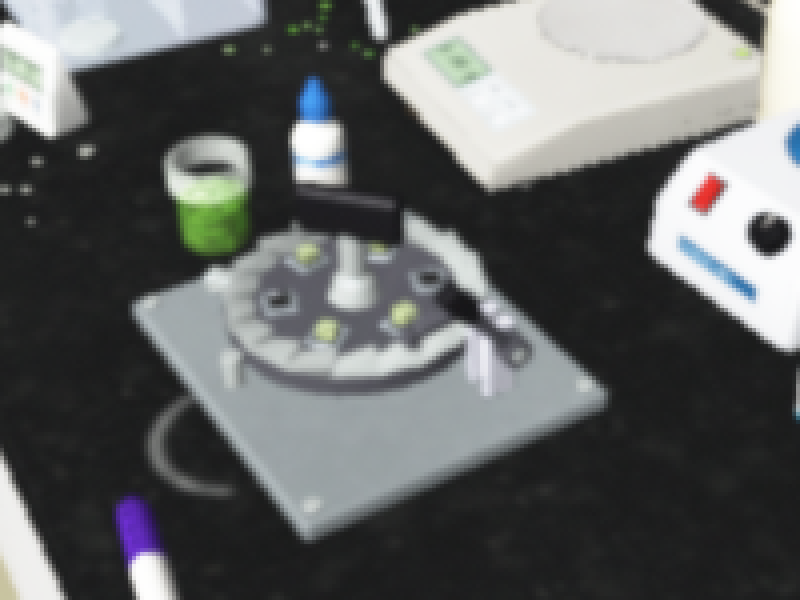

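View pics/a.png

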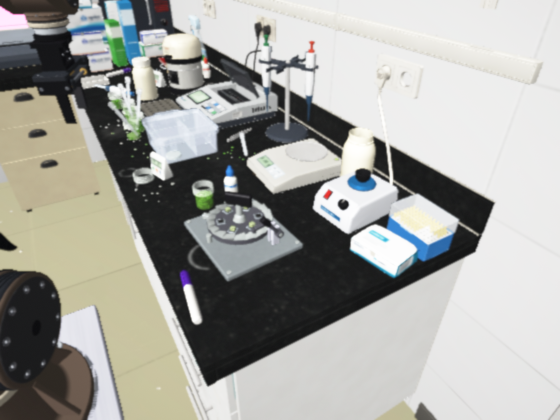

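The top view shows the wheel's bar at about 45° (crop 220,360 to 320,260). The lever grip is at crop (557,290) with its hinge on the far (+x) side, the lug at (130,455) and the pin at (318,515). The scene view agrees. Next I turn those pixels into positions.

```bash
cat > h.py <<'E'
import numpy as np
from cell import viewer
def at_z(c,u,v,z):
    cal=viewer.get_calibration(c);K=np.array(cal["camera_matrix"]);T=np.array(cal["world_to_cam"])
    r=np.linalg.inv(K)@[u,v,1];r=T[:3,:3].T@(r*[1,-1,-1]);o=-T[:3,:3].T@T[:3,3]
    return o+r*(z-o[2])/r[2]
E
python3 - <<'E'
from h import *
P=lambda u,v,z:np.round(at_z("top",156+u/4,157+v/4,z),1)
for n,u,v,z in [("grip",557,290,94),("grip hi",555,258,90),("grip lo",560,320,95),("leverhinge",545,205,62),("barA",220,358,106),("barB",318,262,106),("lug",130,455,30),("pin",318,515,40),
 ("c1",65,135,8),("c2",580,105,8),("c3",605,540,8),("c4",85,570,8),("pawlarm",437,260,50),("shaftL",435,222,54),("shaftR",530,222,54)]: print(n,P(u,v,z))
E
```

```text
grip [494.6 109.   94. ]
grip hi [507.5 109.6  90. ]
grip lo [482.7 107.8  95. ]
leverhinge [530.7 112.2  62. ]
barA [466.4 240.5 106. ]
barB [504.1 203.1 106. ]
lug [425.5 284.5  30. ]
pin [401.7 204.7  40. ]
c1 [562.9 318.7   8. ]
c2 [579.1  94.2   8. ]
c3 [389.8  82.1   8. ]
c4 [375.4 305.6   8. ]
pawlarm [508.1 156.4  50. ]
shaftL [523.7 157.5  54. ]
shaftR [524.2 118.   54. ]
```

Call:
arm_command:
  rows:
    - [[-0.14,-0.1145,0.02],0]
    - [[-0.14,-0.1145,0.02],0]
    - [[-0.14,-0.1145,0.02],0]
    - [[-0.14,-0.1145,0.02],0]
    - [[-0.14,-0.1145,0.02],0]
  claw: 0.55

```text
t: 1.0
eef_pos: [339.1, 383.5, 189.7]
tcp_rot: [3.141, 0.0, 2.769]
ft_force: [1.2, 0.3, -0.9]
opening: 0.637
grip_force: 0.0
```

Call:
arm_command:
  rows:
    - [[-0.14,-0.1145,0.02],0]
    - [[-0.14,-0.1145,0.02],0]
    - [[-0.14,-0.1145,0.02],0]
    - [[-0.14,-0.1145,0.02],0]
    - [[-0.14,-0.1145,0.02],0]

```text
t: 1.5
eef_pos: [450.1, 186.3, 164.7]
tcp_rot: [3.141, 0.001, 2.769]
ft_force: [-0.2, 1.3, 0.2]
opening: 0.547
grip_force: 0.0
```

Call:
arm_command:
  rows:
    - [[-0.14,-0.1145,0.02],0]
    - [[-0.14,-0.1145,0.02],0]
    - [[0,0,0],-0.0468]
    - [[0,0,0],-0.0468]
    - [[0,0,0],-0.0468]

```text
t: 2.0
eef_pos: [493.9, 108.7, 154.6]
tcp_rot: [3.141, 0.0, -3.068]
ft_force: [-0.0, 0.3, 0.1]
opening: 0.552
grip_force: 0.0
```

```bash
python3 - <<'E'
from cell import state, viewer, models
import cv2,numpy as np
s=state();print({k:np.round(s[k],3).tolist() for k in("t","joints","eef_pos","tcp_rot","opening","ft_force")})
im,d=viewer.read_camera("wrist");cv2.imwrite("pics/c.png",im[:,:,::-1])
for c in("wrist","top"):
    if c=="top": viewer.read_camera(c)
    for l in("pawl_lever","wheel_handle"): print(c,l,[(np.round(r["position"],0).tolist(),round(r["confidence"],2)) for r in models.mark_of(c,l)][:2])
E
```

```text
{'t': 2.0, 'joints': [0.086, 0.4, 1.916, 0.0, 0.825, -1.558], 'eef_pos': [493.883, 108.657, 154.608], 'tcp_rot': [3.141, 0.0, -3.068], 'opening': 0.552, 'ft_force': [-0.03, 0.267, 0.079]}
wrist pawl_lever [([493.0, 110.0, 98.0], 0.63)]
wrist wheel_handle [([488.0, 226.0, 89.0], 0.74)]
top pawl_lever []
top wheel_handle [([484.0, 228.0, 88.0], 0.57)]
```

View pics/c.png

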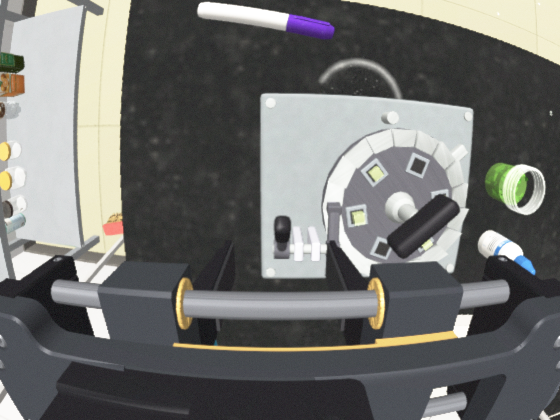

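The wrist view shows the grip at (282,230), centred between the fingers. The wheel handle is at (425,225), well to the side. I descend next.

Call:
arm_command:
  rows:
    - [[0,0,0.08],0]
    - [[0,0,0.08],0]
    - [[0,0,0.08],0]
    - [[0,0,0.085],0]
    - [[0,0,0],0]
  claw: 0.42

```text
t: 2.8
eef_pos: [492.6, 109.2, 71.5]
tcp_rot: [3.142, -0.004, -3.075]
ft_force: [0.5, -0.7, 0.2]
opening: 0.422
grip_force: 0.0
```

Call:
arm_command:
  rows:
    - [[0,0,0],0]
    - [[0,0,0],0]
    - [[0,0,0],0]
    - [[0,0,0],0]
    - [[0,0,0],0]
  claw: 0

```text
t: 3.3
eef_pos: [493.8, 110.0, 74.1]
tcp_rot: [3.141, 0.001, -3.074]
ft_force: [-1.7, 7.0, 4.6]
opening: 0.124
grip_force: 30.0
```

Opening 0.124 (11.8 mm) matches the 12 mm grip, so it is held. I follow the arc in 11° steps.

Call:
arm_command:
  rows:
    - [[-0.0324,0,-0.0268],0]
    - [[-0.0372,0,-0.02],0]
    - [[-0.0404,0,-0.0128],0]
    - [[-0.0416,0,-0.0048],0]
    - [[0,0,0],0]

```text
t: 3.8
eef_pos: [530.7, 112.5, 89.1]
tcp_rot: [3.141, -0.003, -3.074]
ft_force: [-2.0, 6.6, -3.3]
opening: 0.12
grip_force: 30.0
```

Call:
arm_command:
  rows:
    - [[-0.042,0,0.0032],0]
    - [[-0.0408,0,0.0116],0]
    - [[-0.0376,0,0.0188],0]
    - [[-0.0336,0,0.0256],0]
    - [[0,0,0],0]

```text
t: 4.3
eef_pos: [571.7, 115.2, 75.4]
tcp_rot: [3.141, 0.003, -3.074]
ft_force: [2.6, 6.2, 7.0]
opening: 0.121
grip_force: 30.0
```

```bash
python3 - <<'E'
from cell import state, viewer, models
import cv2,numpy as np
s=state();print({k:np.round(s[k],3).tolist() for k in("t","eef_pos","opening","ft_force")})
im,d=viewer.read_camera("scene");cv2.imwrite("pics/d.png",cv2.resize(im[130:290,150:350,::-1],None,fx=3.5,fy=3.5,interpolation=3))
E
```

```text
{'t': 4.3, 'eef_pos': [571.659, 115.18, 75.367], 'opening': 0.121, 'ft_force': [2.552, 6.207, 6.985]}
```

View pics/d.png

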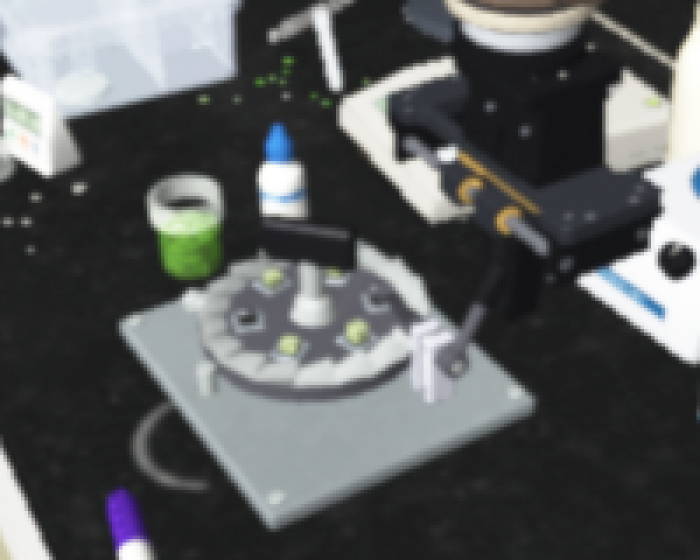

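The lever is held at about 45° on the far side, so the throw worked. I let go and rise.

Call:
arm_command:
  rows:
    - [[0,0,0],0]
    - [[0,0,0],0]
    - [[0,0,0],0]
    - [[0,0,-0.06],0]
    - [[0,0,-0.1],0]
  claw: 0.45

```text
t: 4.85
eef_pos: [569.0, 114.2, 113.8]
tcp_rot: [-3.142, -0.003, -3.073]
ft_force: [-0.0, -0.4, -0.1]
opening: 0.435
grip_force: 0.0
```

Call:
arm_command:
  rows:
    - [[0,0,-0.15],0]
    - [[0,0,0],0.0453]
    - [[0,0,0],0.0453]
    - [[0,0,0],0.0453]
    - [[0,0,0],0.0453]
  claw: 0.5

```text
t: 5.35
eef_pos: [569.7, 114.3, 152.2]
tcp_rot: [-3.142, -0.0, 2.635]
ft_force: [0.5, -0.1, 0.3]
opening: 0.501
grip_force: 0.0
```

Call:
arm_command:
  rows:
    - [[0,0,0],0.0453]
    - [[0,0,0],0.0453]
    - [[0,0,0],0]
    - [[0,0,0],0]
    - [[0,0,0],0]

```text
t: 5.85
eef_pos: [569.8, 114.4, 152.2]
tcp_rot: [-3.142, -0.0, 2.359]
ft_force: [0.2, 0.3, -0.7]
opening: 0.498
grip_force: 0.0
```

```bash
python3 - <<'E'
from cell import state, viewer, models
import cv2,numpy as np
s=state();print({k:np.round(s[k],3).tolist() for k in("t","eef_pos","tcp_rot","opening","ft_force")})
for c in("wrist","scene","top"):
    im,d=viewer.read_camera(c)
    if c=="wrist": cv2.imwrite("pics/e.png",im[:,:,::-1])
    for l in("pawl_lever","wheel_handle"): print(c,l,[(np.round(r["position"],0).tolist(),round(r["confidence"],2)) for r in models.mark_of(c,l)][:2])
y=s["tcp_rot"][2];dx=np.array([485.5,225.])-np.array(s["eef_pos"][:2])
print("tool shift norm",(dx@[np.cos(y),np.sin(y)])/250,(dx@[np.sin(y),-np.cos(y)])/250)
E
```

```text
{'t': 5.85, 'eef_pos': [569.831, 114.384, 152.171], 'tcp_rot': [-3.142, -0.0, 2.359], 'opening': 0.498, 'ft_force': [0.245, 0.292, -0.704]}
wrist pawl_lever [([578.0, 113.0, 84.0], 0.97)]
wrist wheel_handle [([488.0, 224.0, 90.0], 0.74)]
scene pawl_lever [([570.0, 116.0, 84.0], 0.91)]
scene wheel_handle [([485.0, 226.0, 89.0], 0.68)]
top pawl_lever []
top wheel_handle [([488.0, 227.0, 91.0], 0.85)]
tool shift norm 0.551169265450965 0.07599183241494825
```

View pics/e.png

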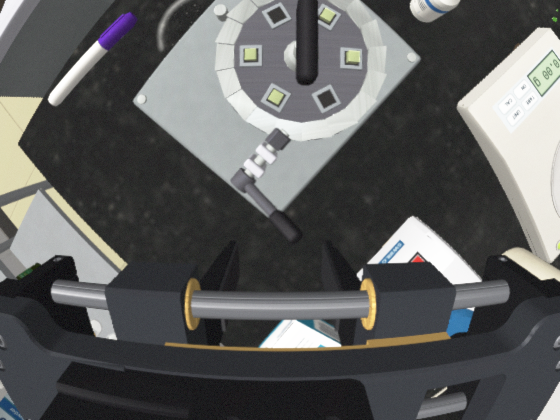

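The lever lies at its far limit, with the grip measured at z of about 84 against 83 expected. The bar is aligned with tool x. I move over the handle and descend.

Call:
arm_command:
  rows:
    - [[0.138,0.019,0],0]
    - [[0.138,0.019,0],0]
    - [[0.138,0.019,0],0]
    - [[0.138,0.019,0],0]
    - [[0,0,0],0]

```text
t: 6.8
eef_pos: [483.6, 227.8, 152.4]
tcp_rot: [-3.141, -0.001, 2.359]
ft_force: [-0.7, -1.0, -0.3]
opening: 0.499
grip_force: 0.0
```

```bash
python3 - <<'E'
from cell import state, viewer, models
import cv2,numpy as np
s=state();print({k:np.round(s[k],3).tolist() for k in("t","eef_pos","tcp_rot","opening","ft_force")})
im,d=viewer.read_camera("wrist"); cv2.imwrite("pics/f.png",im[:,:,::-1])
for l in("pawl_lever","wheel_handle"): print(l,[(np.round(r["position"],0).tolist(),round(r["confidence"],2)) for r in models.mark_of("wrist",l)][:2])
E
```

```text
{'t': 6.8, 'eef_pos': [483.552, 227.789, 152.36], 'tcp_rot': [-3.141, -0.001, 2.359], 'opening': 0.499, 'ft_force': [-0.67, -0.958, -0.289]}
pawl_lever []
wheel_handle [([489.0, 225.0, 90.0], 0.91)]
```

View pics/f.png

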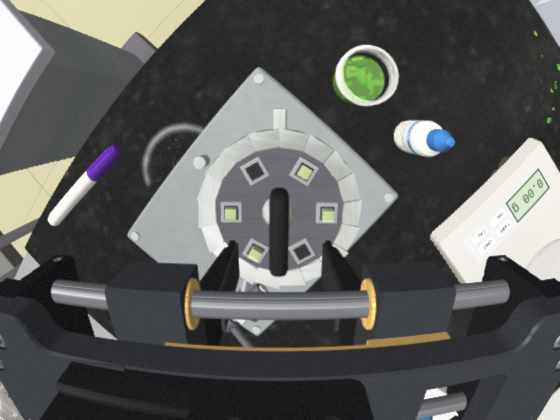

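The bar (column 279) is centred between the fingers and aligned with them, and the lug (280,118) and pin (200,160) are in view. I descend and grip.

Call:
arm_command:
  rows:
    - [[0,0,0],0]
    - [[0,0,0.1],0]
    - [[0,0,0.1],0]
    - [[0,0,0.1],0]
    - [[0,0,0],0]

```text
t: 7.45
eef_pos: [485.1, 224.3, 74.7]
tcp_rot: [-3.138, -0.002, 2.355]
ft_force: [-0.2, -0.3, 0.4]
opening: 0.501
grip_force: 0.0
```

Call:
arm_command:
  rows:
    - [[0,0,0],0]
    - [[0,0,0],0]
    - [[0,0,0],0]
    - [[0,0,0],0]
    - [[0,0,0],0]
  claw: 0

```text
t: 7.95
eef_pos: [485.1, 224.8, 77.8]
tcp_rot: [-3.14, -0.0, 2.356]
ft_force: [1.1, -7.7, 13.8]
opening: 0.146
grip_force: 33.7
```

Call:
arm_command:
  rows:
    - [[0,0,0],-0.03]
    - [[0,0,0],-0.04]
    - [[0,0,0],-0.04]
    - [[0,0,0],-0.04]
    - [[0,0,0],-0.04]

```text
t: 8.45
eef_pos: [484.8, 224.2, 77.8]
tcp_rot: [-3.139, -0.001, 2.959]
ft_force: [-5.9, -12.1, 10.7]
opening: 0.146
grip_force: 33.6
```

```bash
python3 - <<'E'
from cell import state, viewer
import cv2,numpy as np
s=state();print({k:np.round(s[k],3).tolist() for k in("t","eef_pos","tcp_rot","opening","ft_force","moment")})
im,d=viewer.read_camera("wrist"); cv2.imwrite("pics/g.png",im[:,:,::-1])
E
```

```text
{'t': 8.45, 'eef_pos': [484.843, 224.238, 77.813], 'tcp_rot': [-3.139, -0.001, 2.959], 'opening': 0.146, 'ft_force': [-5.861, -12.1, 10.69], 'moment': [-2.131, 0.754, -0.125]}
```

View pics/g.png

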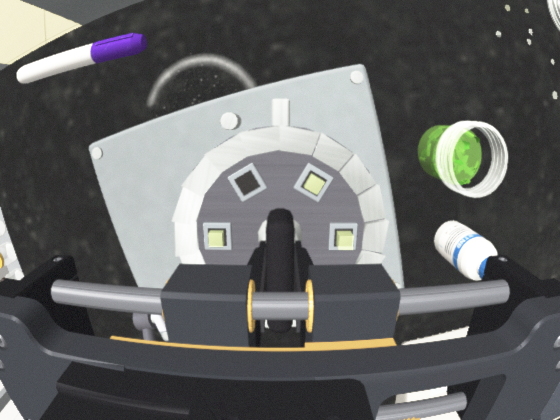

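The lug (281,112) is about 0.3 rad short of the pin (230,121). I continue slowly to the stop.

Call:
arm_command:
  rows:
    - [[0,0,0],-0.03]
    - [[0,0,0],-0.025]
    - [[0,0,0],-0.02]
    - [[0,0,0],-0.01]
    - [[0,0,0],0]

```text
t: 9.0
eef_pos: [484.8, 224.0, 77.8]
tcp_rot: [-3.14, -0.002, -3.062]
ft_force: [-4.6, -14.3, 11.0]
opening: 0.149
grip_force: 33.5
```

```bash
python3 - <<'E'
from cell import state, viewer
import cv2,numpy as np
s=state();print({k:np.round(s[k],3).tolist() for k in("t","eef_pos","tcp_rot","opening","ft_force","moment")})
im,d=viewer.read_camera("wrist"); cv2.imwrite("pics/i.png",cv2.resize(im[60:200,170:370,::-1],None,fx=3,fy=3))
E
```

```text
{'t': 9.0, 'eef_pos': [484.79, 223.955, 77.811], 'tcp_rot': [-3.14, -0.002, -3.062], 'opening': 0.149, 'ft_force': [-4.575, -14.308, 10.993], 'moment': [-2.41, 0.658, -0.409]}
```

View pics/i.png

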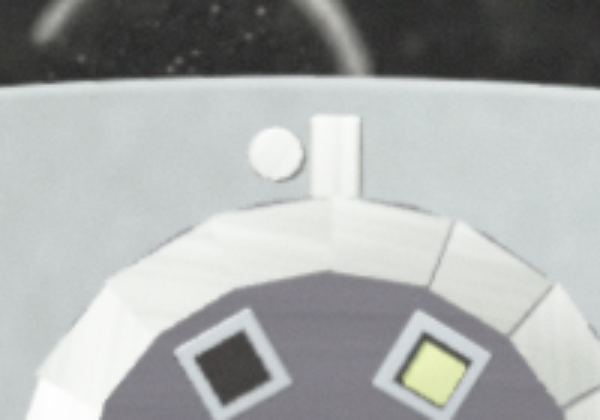

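The lug is practically against the pin (crop 335,155 and 277,153), and the moment is rising. One small extra turn will seat it, then I release and rise.

Call:
arm_command:
  rows:
    - [[0,0,0],-0.008]
    - [[0,0,0],-0.006]
    - [[0,0,0],0]
    - [[0,0,0],0]
    - [[0,0,0],0]

```text
t: 9.55
eef_pos: [484.7, 223.9, 77.8]
tcp_rot: [-3.14, -0.003, -3.021]
ft_force: [-5.5, -14.3, 10.8]
opening: 0.151
grip_force: 31.2
```

```bash
python3 - <<'E'
from cell import state
import numpy as np
s=state();print({k:np.round(s[k],3).tolist() for k in("t","eef_pos","tcp_rot","opening","ft_force","moment")})
E
```

```text
{'t': 9.55, 'eef_pos': [484.724, 223.94, 77.778], 'tcp_rot': [-3.14, -0.003, -3.021], 'opening': 0.151, 'ft_force': [-5.467, -14.318, 10.766], 'moment': [-2.481, 0.761, -0.846]}
```

Moment −0.85 N m, well above the 0.06 needed, so the wheel is against its stop. I release and rise.

Call:
arm_command:
  rows:
    - [[0,0,0],0]
    - [[0,0,0],0]
    - [[0,0,0],0]
    - [[0,0,0],0]
    - [[0,0,-0.08],0]
  claw: 0.5

```text
t: 10.05
eef_pos: [484.8, 225.3, 95.7]
tcp_rot: [-3.141, -0.004, -3.019]
ft_force: [-0.9, -1.3, 0.6]
opening: 0.482
grip_force: 0.0
```

Call:
arm_command:
  rows:
    - [[0,0,-0.12],0]
    - [[0,0,-0.16],0]
    - [[0,0,-0.1],0]
    - [[0,0,0],0]
    - [[0,0,0],0]

```text
t: 10.55
eef_pos: [485.6, 225.6, 192.2]
tcp_rot: [3.141, 0.001, -3.019]
ft_force: [0.6, -0.3, -0.0]
opening: 0.5
grip_force: 0.0
```

```bash
python3 - <<'E'
from cell import state, viewer, models
import cv2,numpy as np
s=state();print({k:np.round(s[k],3).tolist() for k in("t","eef_pos","qvel","opening","ft_force","moment")})
im,d=viewer.read_camera("wrist"); cv2.imwrite("pics/j.png",im[:,:,::-1])
print([(np.round(r["position"],0).tolist(),round(r["confidence"],2)) for c in("wrist","scene") if viewer.read_camera(c) for r in models.mark_of(c,"pawl_lever")])
E
```

```text
{'t': 10.55, 'eef_pos': [485.647, 225.559, 192.203], 'qvel': [0.001, 0.026, 0.018, 0.0, -0.006, 0.002], 'opening': 0.5, 'ft_force': [0.638, -0.323, -0.049], 'moment': [0.082, 0.058, -0.027]}
[([572.0, 118.0, 83.0], 0.84)]
```

View pics/j.png

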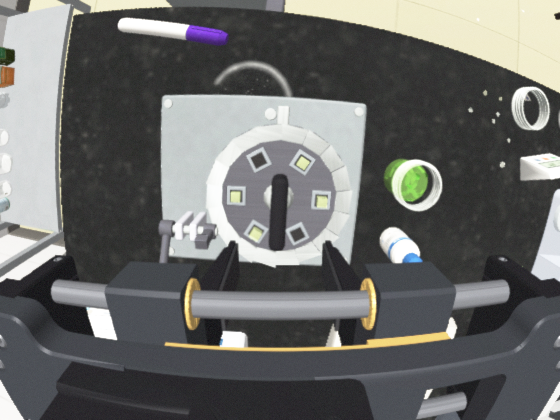

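The lug (284,115) is touching the pin (270,115). The lever (165,235) is still thrown over, and the gripper is clear.

```bash
python3 -c "
from cell import env
print(env.job_done())"
```

```text
the job is handed in; nothing more can be done
None
```

The pawl is thrown right over and clear of the teeth, the wheel is turned back against its home stop, the gripper has let go and is clear, and the job is handed in (the hand-in gave no verdict).

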